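# Reset the tripped breaker and restart the box

## Task

In the open distribution box one breaker has tripped: its button stands out higher than the other five. With the fingertips, gently press that button in until it is fully home like the others, then press the start button (the plain flat-topped one, not the mushroom-headed stop) all the way down and let it come up again, and withdraw. Pull or lift nothing, touch none of the other breakers and controls, and leave the things lying about where they are.

Things in the scene. Friction and masses are not known exactly. Their poses are not given: they have to be found in the camera images.
- box: open aluminium distribution box, 260 (x) by 420 mm (y), fixed; origin under its centre on the table, x away from the robot, y left. Flat grey panel 82 mm above the table, rim 90 mm; terminal strips 13 mm high on the panel along both long edges; lid folded back to the table at the right end, under 100 mm high. Breakers: two rows of three on the left; start, stop, selector, lamp: a square on the right
- breaker_1: push-to-reset breaker in any of the six places (neighbours 65 mm apart in a row, rows 84 mm apart). Origin on the panel at the foot of its steel collar (27 mm across, 6 mm high), z up. Round black button head 20 mm across, 7 mm high, on a bare metal stem 11 mm thick; its flat top is 14 mm above this origin when in, and higher by joint button_1 otherwise.
- breaker_2: push-to-reset breaker in any of the six places (neighbours 65 mm apart in a row, rows 84 mm apart). Origin on the panel at the foot of its steel collar (27 mm across, 6 mm high), z up. Round black button head 20 mm across, 7 mm high, on a bare metal stem 11 mm thick; its flat top is 14 mm above this origin when in, and higher by joint button_2 otherwise.
- breaker_3: push-to-reset breaker in any of the six places (neighbours 65 mm apart in a row, rows 84 mm apart). Origin on the panel at the foot of its steel collar (27 mm across, 6 mm high), z up. Round black button head 20 mm across, 7 mm high, on a bare metal stem 11 mm thick; its flat top is 14 mm above this origin when in, and higher by joint button_3 otherwise.
- breaker_4: push-to-reset breaker in any of the six places (neighbours 65 mm apart in a row, rows 84 mm apart). Origin on the panel at the foot of its steel collar (27 mm across, 6 mm high), z up. Round black button head 20 mm across, 7 mm high, on a bare metal stem 11 mm thick; its flat top is 14 mm above this origin when in, and higher by joint button_4 otherwise.
- breaker_5: push-to-reset breaker in any of the six places (neighbours 65 mm apart in a row, rows 84 mm apart). Origin on the panel at the foot of its steel collar (27 mm across, 6 mm high), z up. Round black button head 20 mm across, 7 mm high, on a bare metal stem 11 mm thick; its flat top is 14 mm above this origin when in, and higher by joint button_5 otherwise.
- breaker_6: push-to-reset breaker in any of the six places (neighbours 65 mm apart in a row, rows 84 mm apart). Origin on the panel at the foot of its steel collar (27 mm across, 6 mm high), z up. Round black button head 20 mm across, 7 mm high, on a bare metal stem 11 mm thick; its flat top is 14 mm above this origin when in, and higher by joint button_6 otherwise.
- button_1 (a joint): how far the button of breaker_1 stands out, m: 0 = fully in (reset, against its stop), about 0.013 to 0.015 = tripped. It slides straight down under about 4 N, stays where it is left, and could be pulled further out.
- button_2 (a joint): how far the button of breaker_2 stands out, m: 0 = fully in (reset, against its stop), about 0.013 to 0.015 = tripped. It slides straight down under about 4 N, stays where it is left, and could be pulled further out.
- button_3 (a joint): how far the button of breaker_3 stands out, m: 0 = fully in (reset, against its stop), about 0.013 to 0.015 = tripped. It slides straight down under about 4 N, stays where it is left, and could be pulled further out.
- button_4 (a joint): how far the button of breaker_4 stands out, m: 0 = fully in (reset, against its stop), about 0.013 to 0.015 = tripped. It slides straight down under about 4 N, stays where it is left, and could be pulled further out.
- button_5 (a joint): how far the button of breaker_5 stands out, m: 0 = fully in (reset, against its stop), about 0.013 to 0.015 = tripped. It slides straight down under about 4 N, stays where it is left, and could be pulled further out.
- button_6 (a joint): how far the button of breaker_6 stands out, m: 0 = fully in (reset, against its stop), about 0.013 to 0.015 = tripped. It slides straight down under about 4 N, stays where it is left, and could be pulled further out.
- start: start push button, in any of the four places on the right (84 mm apart along the box's x, 70 mm along its y). Origin on the panel, at the foot of its grey collar (30 mm across, 5 mm high), z up. Plain black cylindrical button 23 mm across with a flat top 14 mm above this origin; the narrow, flat-topped one of the four control units.
- start_button (a joint): how far the start button is pressed, m: 0 = out, 0.005 = fully down. It springs back; starts to move at about 1.5 N, fully down at about 4.5 N.
- stop: stop button in another of the four places: black mushroom head 40 mm across, top 29 mm above the panel. Origin on the panel.
- selector: rotary selector switch with a black bar handle 27 x 7 mm, top 23 mm above the panel. Origin on the panel.
- lamp: pilot lamp with a clear domed lens, 23 mm across, top 20 mm above the panel. Origin on the panel.
- screwdriver: small flat terminal screwdriver, orange handle 12 x 55 x 11 mm, lying loose on the box's panel between the two rows of breakers; origin at its middle, underside
- nut: loose brass ring nut, 24 mm across, 6 mm high, lying on the panel between the control units; origin at its underside
- tape: roll of cream masking tape, 104 mm across, 25 mm high, lying on the table near the box's left end; origin at its underside
- cutters: side cutters with red handles, 130 mm long, 13 mm high, lying on the table left of the box; origin at the rivet, underside
- tub: clear lidded tub, 60 mm across, 60 mm high, on the table beyond the box; origin at its underside
- connector: black round cable connector lying on the table beyond the box, 70 mm long, 38 mm high; origin at its underside

How it is judged (in metres and radians):
On the way, in this order (a step that is already met when the one before it is completed fails the run):
1. the tripped breaker's button is fully in (value of joint button_4 below 0.0015 m), for 0.1 s.
2. the start button is pressed down (value of joint start_button above 0.0035 m), for 0.1 s.
3. the start button has come up again (value of joint start_button below 0.001 m), for 0.1 s.
At the end, for the whole second after the job is handed in: The tripped breaker's button is in to within 1.5 mm, the other five are still in (within 2 mm), the start button has been pressed at least 3.5 of its 5 mm after that and is up again (within 1 mm), and every loose thing is within 10 mm of where it was (value of joint button_4 below 0.0015 m and value of joint start_button below 0.001 m and value of joint each of button_1, button_2, button_3, button_5, button_6 below 0.002 m and distance of each of screwdriver, nut, tape, cutters, tub, connector from where it was at the start of the episode below 0.01 m); the robot touches nothing.
It fails at once if the start button is pressed while the breaker is still tripped (value of joint start_button above 0.002 m and value of joint button_4 above 0.004 m).
It fails at once if the tripped breaker's button is pulled out (value of joint button_4 above 0.0185 m).
It fails at once if the tripped breaker, the start button or the box is pushed or squeezed with more than 30 N (contact force between any of the fingers, the arm and breaker_4 above 30 N or contact force between any of the fingers, the arm and start above 30 N or contact force between any of the fingers, the arm and box above 30 N).
It fails at once if another breaker, the stop button, the selector or the lamp is touched, or the arm rather than the fingers presses the right one (contact force between any of the fingers, the arm and breaker_1 above 0.5 N or contact force between any of the fingers, the arm and breaker_2 above 0.5 N or contact force between any of the fingers, the arm and breaker_3 above 0.5 N or contact force between any of the fingers, the arm and breaker_5 above 0.5 N or contact force between any of the fingers, the arm and breaker_6 above 0.5 N or contact force between any of the fingers, the arm and stop above 0.5 N or contact force between any of the fingers, the arm and selector above 0.5 N or contact force between any of the fingers, the arm and lamp above 0.5 N or contact force between the arm and breaker_4 above 0.5 N or contact force between the arm and start above 0.5 N).
It fails at once if a loose thing is shifted or lifted by more than 15 mm (distance of any of screwdriver, nut, tape, cutters, tub, connector from where it was at the start of the episode above 0.015 m).
It also fails if it takes over 42 s, if anything falls off the work surface, if the arm or the gripper's body presses on something with over 40 N, if the wrist force passes 120 N, or if a joint passes its speed limit or range.

## Robot

A 6-joint arm with a two-finger parallel gripper is mounted at the origin on the work surface. World frame = base frame: x ahead of the robot, y to its left, z up, the work surface at z = 0. Lengths are in mm, angles in rad, forces in N, time in s.
With the tool pointing down it reaches from about 275 to 825 mm from the base axis. Payload 4.9 kg.
Tool frame: the origin (TCP) lies at the very end of the fingers, on their centre line; the grasp point (between the pads) lies 19 mm behind it; z points along the fingers, y is the direction in which the jaws open and shut (so a half turn about z gives the same grasp; the last joint's range is limited). The gripper opens to 85 mm and grips with 20 to 120 N. Pads are 22 mm wide; open, the fingers measure 114 mm over their backs; the gripper's body (76 mm by 85 mm) begins 54 mm behind the grasp point. The pads swing forward as they close: fully open they stand 13 mm farther back than shut.
Start: joints at [-1.293, 0.326, -0.193, 1.052, 0, 1.437], TCP at [220.156, -504.034, 231.281] pointing down, gripper open.
Joint ranges: [-2.65, 2.65], [-0.97, 1.79], [-1.3, 1.35], [-1.93, 2.1], [-1.47, 1.37], [-3.14, 3.14]. Speed limits (rad/s): [2.57, 2.57, 3.14, 3.14, 3.14, 3.14].

## Interface

Orientations are given as [roll, pitch, yaw] about the fixed x, y, z axes, in that order (R = Rz(yaw) Ry(pitch) Rx(roll)).
In Python, from bench import bot, solve_ik, imaging gives the robot as it stands. Calls block until the motion is done:
- bot.move_ptp(position, orientation): joint-space move of the TCP to a pose.
- bot.movel(position, rot=None, max_speed=150, threshold=None): straight line of the TCP; rot=None keeps the orientation; max_speed is the mean speed in mm/s. With threshold (N) it stops when the force on the tool has changed by that much, and returns True; else False.
- bot.move_j(angles): joint-space move.
- bot.grip(opening, effort=None): opening from 0.0 (shut) to 1.0 (fully open); effort is the grip in N (None keeps the last); returns when the fingers have stopped.
- bot.dwell(seconds).
- solve_ik(position, orientation): joint angles nearest the present ones, or None.
- bot.get_state(): the state.
- imaging.capture(name): name is "side" or "top"; returns the picture (400x640x3 uint8, blue, green, red); there is no depth.
- imaging.camera_model(name): a dict with "K" (3x3 intrinsics, pixels), "position" and "rotation" of the camera in the world. Camera axes: x right, y up, looking along -z (the intrinsics and any distortion apply to the point x, -y, -z); pixel columns grow to the right and rows downward; lengths in mm; the calibration is good to about 2 mm. A picture is of the moment at which its call begins. camera_model takes no time and is no camera call.
A pose or a line that the arm cannot do raises bot.IKError and nothing moves.
- bot.sign_off(): hands the job in, once; it reports no verdict.
The state is a dict: "t": time; "qpos": joint angles; "joint_velocities": joint speeds; "effort": joint torques, N m; "tcp_pos": TCP position; "orientation": TCP orientation; "contact_force": force on the tool from outside, world axes, zero at the start; "wrist_torque": the same for the moment, N m; "opening": opening from 0.0 (shut) to 1.0 (fully open).
Only numpy, scipy, OpenCV 4.12 (cv2) and the standard library are available. Lean on these libraries where they do the work, as an engineer would, in place of code of your own. Each camera call takes 0.05 s, during which the arm holds its last target. There are 200 camera calls.

## Working session

There is one attempt and no reset: what is moved stays moved. The work goes in short steps, each a Python script; the robot and the scene stay as the last script left them, time stands still between calls to the robot, and variables do not carry over. Pictures are saved under pics/ and viewed, about 8 in all and at most 12, crops included, and the job is handed in when it is done.

```bash
mkdir -p pics; ls; python3 - <<'E'
from bench import bot, imaging
import cv2
for n in("top","side"):
    cv2.imwrite(f"pics/{n}0.png",imaging.capture(n)); m=imaging.camera_model(n); print(n,m)
print(bot.get_state())
E
```

```text
pics
top {'K': array([[465.01939026,   0.        , 319.09720204],
       [  0.        , 465.01939026, 213.55412974],
       [  0.        ,   0.        ,   1.        ]]), 'position': array([ 383.29917551,  146.61870013, 1190.20737053]), 'rotation': array([ 2.11337669e-01, -1.26249082e-03, -1.53773867e+00])}
side {'K': array([[461.67236203,   0.        , 322.09404055],
       [  0.        , 461.67236203, 204.44510074],
       [  0.        ,   0.        ,   1.        ]]), 'position': array([ 203.16931424, -331.44595105,  703.96904528]), 'rotation': array([ 0.78032279, -0.00399292, -0.68342075])}
{'t': 0.1, 'qpos': array([-1.29322771e+00,  3.26862156e-01, -1.93480402e-01,  1.05197398e+00,
       -1.18314997e-05,  1.43659206e+00]), 'joint_velocities': array([ 0.00025961, -0.00161814,  0.00048603, -0.00156392,  0.00123115,
       -0.00090208]), 'effort': array([ 8.28313969e-04, -4.44238579e+01,  2.63038713e+01,  7.91874540e-03,
       -1.06010475e-04,  3.15484108e-06]), 'tcp_pos': array([ 219.9936279 , -503.53183397,  230.58558496]), 'orientation': array([-3.14008453e+00, -1.91682128e-04,  4.11772750e-01]), 'contact_force': array([-0.48709966,  0.10911543, -0.6305106 ]), 'wrist_torque': array([-0.01886205, -0.02837665,  0.00365651]), 'opening': 0.9976359883310499}
```

View pics/top0.png

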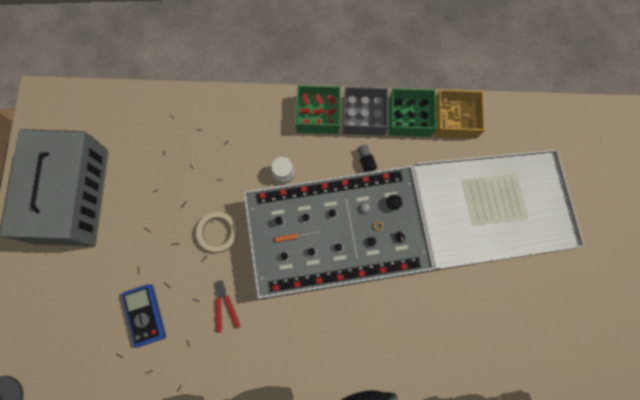

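View pics/side0.png

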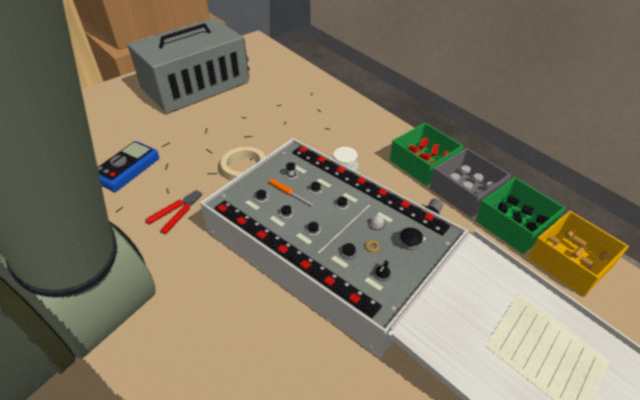

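The top view shows the box with breakers near (278,221), (305,217), (332,213), (284,256), (311,251) and (338,247). The controls are the lamp (364,208), stop (394,201), probably start (371,241) and selector (399,237). In the side view, the breaker at (291,168) seems to stand out on a bright stem. Next I'll zoom in and set up ray casting.

```bash
cat > h.py <<'E'
import numpy as np, cv2
from scipy.spatial.transform import Rotation as R
from bench import imaging
def cam(n):
    m=imaging.camera_model(n); return m,R.from_euler('xyz',m['rotation']).as_matrix()
def ray(n,uv):
    m,Rm=cam(n); d=np.linalg.inv(m['K'])@[uv[0],uv[1],1]; return m['position'],Rm@(d*[1,-1,-1])
def onz(n,uv,z):
    p,d=ray(n,uv); return p+d*(z-p[2])/d[2]
def proj(n,X):
    m,Rm=cam(n); c=(Rm.T@(np.array(X)-m['position']))*[1,-1,-1]; q=m['K']@c; return q[:2]/q[2]
def tri(a,b):
    p,d=ray('top',a);q,e=ray('side',b); d/=np.linalg.norm(d);e/=np.linalg.norm(e)
    s=np.linalg.lstsq(np.c_[d,-e],q-p,rcond=None)[0]; A=p+s[0]*d;B=q+s[1]*e
    return (A+B)/2,np.linalg.norm(A-B)
def blobs(n,box,th=60,amin=12):
    im=cv2.imread(f'pics/{n}0.png'); x0,y0,x1,y1=box; g=im[y0:y1,x0:x1].max(2)
    _,_,st,c=cv2.connectedComponentsWithStats((g<th).astype(np.uint8))
    return [(c[i]+[x0,y0],st[i]) for i in range(1,len(c)) if st[i][4]>=amin]
E
python3 - <<'E'
from h import *
for n,b in (('top',(240,165,440,300)),('side',(200,135,470,345))):
    im=cv2.imread(f'pics/{n}0.png');x0,y0,x1,y1=b
    k=4 if n=='top' else 2.9
    cv2.imwrite(f'pics/{n}0z.png',cv2.resize(im[y0:y1,x0:x1],None,fx=k,fy=k,interpolation=cv2.INTER_CUBIC))
    print(n)
    for c,s in blobs(n,b): print(c.round(1),s)
for uv in ((245,191),(260,297),(412,168),(432,270)): print(onz('top',uv,90).round(1))
E
```

```text
top
[368.4 167.4] [122   0  14   7  77]
[394.6 176.6] [148   7  14  11 110]
[375.7 179.6] [128   9  17  12 136]
[355.4 182.9] [107  13  19  11 138]
[334.9 186.1] [ 87  16  18  12 135]
[314.4 189.3] [ 66  19  18  12 140]
[293.6 192.5] [ 45  22  18  12 138]
[272.9 195.8] [ 25  25  18  12 139]
[258.4 198.7] [16 29  6 10 31]
[392.8 202.4] [144  30  18  16 206]
[331.1 213. ] [88 45  7  7 41]
[304.9 217.1] [62 49  7  7 39]
[277.8 220.4] [34 52  8  8 48]
[397.9 236.8] [153  67  12  11  82]
[369.9 241.7] [125  73  11   9  78]
[337.3 247.1] [94 79  7  7 40]
[310.5 251.2] [67 83  8  7 38]
[283.2 255.8] [40 88  7  7 38]
[412.5 263.1] [165  93  15  11 114]
[392.9 266.3] [144  96  18  12 143]
[371.5 269.6] [123  99  17  12 139]
[350.1 273.3] [101 103  19  12 146]
[329.  276.6] [ 80 106  18  12 145]
[307.2 280.3] [ 58 110  19  12 147]
[285.8 283.7] [ 37 113  18  12 147]
[270.5 285.6] [ 29 117   5  10  31]
side
[375.5 192.4] [  93   13  157   87 1453]
[467.2 158.3] [264  18   6  11  32]
[290.1 166. ] [86 28  9  7 50]
[451.1 191.7] [231  35  39  45 511]
[315. 186.] [111  47   9   9  67]
[260.7 194.2] [56 55 10  9 74]
[341.6 201.2] [137  62  10   9  74]
[223.6 202.2] [21 66  6  3 13]
[304.  262.7] [  15   70  166  113 1929]
[285.6 210. ] [81 71 10  9 76]
[432.2 208.4] [227  71  11   7  30]
[312.5 226.7] [107  87  11  10  85]
[410.1 236.6] [199  93  23  19 335]
[347.9 249.3] [141 109  14  12 135]
[382.2 270.8] [174 126  16  17 154]
[669.6 335.9  90. ]
[415.9 284.1  90. ]
[742.  -72.7  90. ]
[ 492.  -117.7   90. ]
```

View pics/top0z.png

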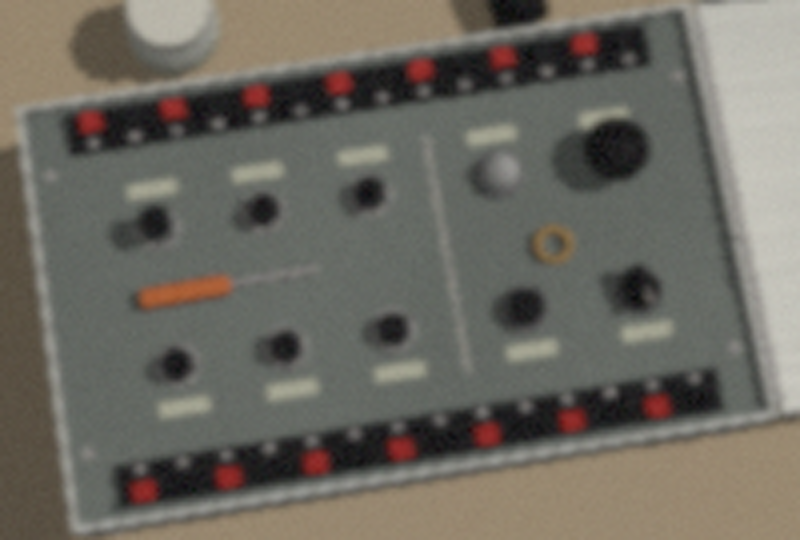

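View pics/side0z.png

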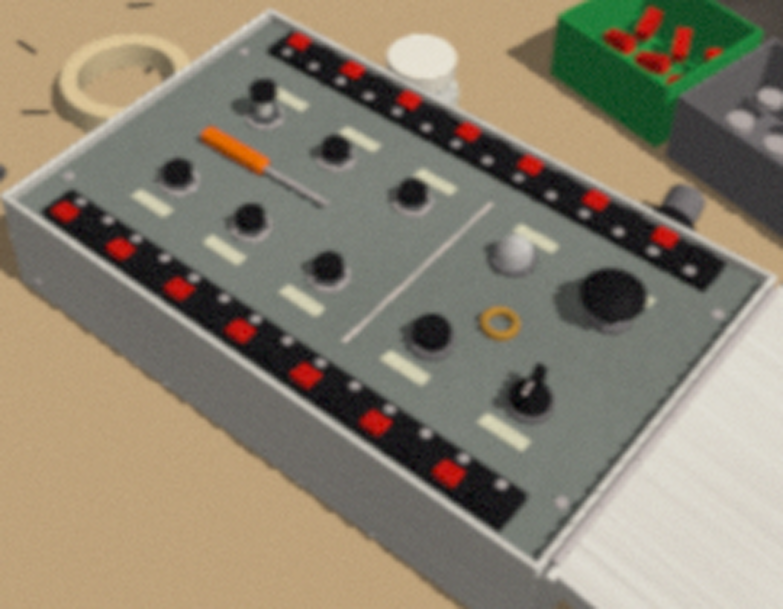

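The zooms agree. The tripped button is far-left, at top (277.8,220.4) and side (290,166), with a visible stem. Start is the plain black cylinder at top (370,241.7) and side (348,249). The nut is near it at top (378,226).

```bash
python3 - <<'E'
from h import *
T=dict(t=(277.8,220.4),b2=(304.9,217.1),b3=(331.1,213),b4=(283.2,255.8),b5=(310.5,251.2),b6=(337.3,247.1),start=(369.9,241.7),sel=(397.9,236.8),stop=(392.8,202.4))
S=dict(t=(290.1,166),b2=(315,186),b3=(341.6,201.2),b4=(260.7,194.2),b5=(285.6,210),b6=(312.5,226.7),start=(347.9,249.3),sel=(382.2,270.8),stop=(410.1,236.6))
P={}
for k in T:
    X,g=tri(T[k],S[k]); zt=109 if k=='t' else 94
    P[k]=X; print(k,X.round(1),g.round(1),'top',onz('top',T[k],zt)[:2].round(1),'side',onz('side',S[k],zt)[:2].round(1))
d=lambda a,b:np.linalg.norm((P[a]-P[b])[:2]).round(1)
print(d('t','b2'),d('b2','b3'),d('b4','b5'),d('b5','b6'),d('b2','b5'),d('b3','b6'),d('t','b4'),d('start','sel'),d('start','stop'),d('sel','stop'))
v=P['b6']-P['b4'];print('yaw of row',np.degrees(np.arctan2(v[1],v[0])))
print('nut',onz('top',(378,226),88))
E
```

```text
t [596.8 250.2 105.3] 1.7 top [595.3 250.2] side [595.2 246.3]
b2 [609.9 186.8  89.5] 1.0 top [608.5 186.9] side [607.4 182.8]
b3 [622.9 123.4  88.4] 2.2 top [620.7 124.1] side [620.1 118.9]
b4 [514.7 234.6  89. ] 1.5 top [513.5 234.5] side [512.9 229.7]
b5 [527.4 170.3  89.1] 0.6 top [526.5 170.4] side [525.1 166.2]
b6 [539.8 106.5  89.2] 1.7 top [538.4 107.1] side [538.  102.8]
start [555.7  28.8  87.6] 1.7 top [553.9  29.9] side [552.8  24.7]
sel [570.7 -39.2  84.6] 2.8 top [568.  -36.8] side [566.5 -44.2]
stop [651.4 -24.3  98.9] 1.5 top [652.  -24.6] side [655.8 -22.1]
64.7 64.7 65.5 65.0 84.1 84.8 83.6 69.6 109.5 82.0
yaw of row -78.90068471643781
nut [593.7472934   10.10948675  88.        ]
```

The spacings match the given 65, 84 and 70 mm, and the tripped button reads 16 mm higher than the others. The two views differ by about 4 mm in y, so I'll hover with the fingers shut and check from near.

```bash
python3 - <<'E'
from h import *
from bench import bot
bot.grip(0.0,20)
bot.move_ptp([595.3,248.5,170],[np.pi,0,0.19])
bot.movel([595.3,248.5,122],max_speed=60)
bot.dwell(.2)
s=bot.get_state();print(s['t'],s['tcp_pos'],s['orientation'],s['contact_force'],s['opening'])
out=[]
for n in('side','top'):
    im=imaging.capture(n);cv2.imwrite(f'pics/{n}1.png',im)
    u=proj(n,s['tcp_pos']);print(n,u,proj(n,[595.3,248.5,110]))
    x,y=int(u[0]),int(u[1]); out.append(cv2.resize(im[y-40:y+40,x-40:x+40],(400,400),interpolation=cv2.INTER_CUBIC)); print(x-40,y-40)
cv2.imwrite('pics/near1.png',np.hstack(out))
E
```

```text
5.7333 [595.63466088 248.61821831 122.51791372] [-3.14149236e+00 -9.11831986e-04  1.90071383e-01] [-0.38401905  0.02431067  0.8101797 ] -0.000510481328060055
side [289.26110961 160.05383935] [289.45470453 165.04038086]
249 120
top [277.98844922 219.16817287] [278.48125728 220.35471124]
237 179
```

View pics/near1.png

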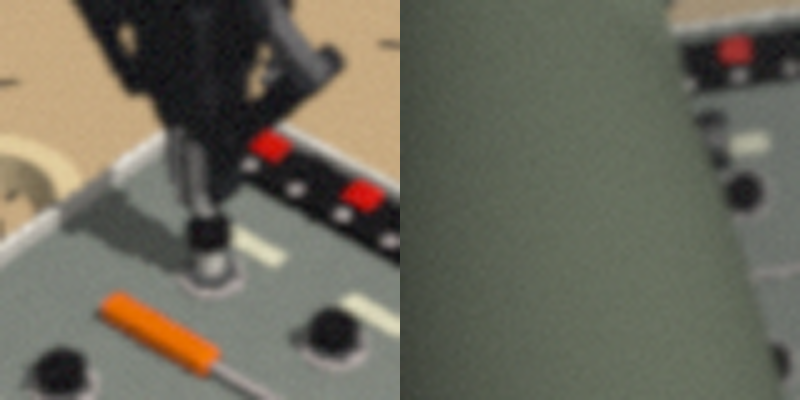

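The side view (crop px) shows the shut fingertips at about (205,205), directly above the button head at (210,232). That is about 1 px off, or 2 mm, well within the 20 mm head. The arm hides the top view. Now I'll press slowly: contact is expected near z = 110 and the stop near z = 96.

```bash
python3 - <<'E'
from h import *
from bench import bot
x,y=595.8,247.8
f=lambda:(lambda s:(round(s['t'],2),s['tcp_pos'].round(2),s['contact_force'].round(1)))(bot.get_state())
bot.movel([x,y,116],max_speed=40);print(f())
print(bot.movel([x,y,104],max_speed=12,threshold=3),f())
print(bot.movel([x,y,93.5],max_speed=10,threshold=9),f())
bot.dwell(.2);print(f())
cv2.imwrite('pics/side2.png',imaging.capture('side'))
E
```

```text
(6.13, array([595.4 , 247.64, 115.41]), array([-0.7, -0.3, -0.3]))
True (6.79, array([595.81, 247.83, 108.41]), array([ 0. , -0.5,  1.6]))
True (7.92, array([595.85, 247.83,  96.09]), array([-0.5,  0.2,  4.2]))
(8.12, array([595.89, 247.84,  96.07]), array([-2.1, -0.2,  4. ]))
```

```bash
python3 - <<'E'
from h import *
from bench import bot
x,y=595.8,247.8
f=lambda:(lambda s:(round(s['t'],2),s['tcp_pos'].round(2),s['contact_force'].round(1)))(bot.get_state())
print(bot.movel([x,y,94],max_speed=5,threshold=8),f())
bot.dwell(.2);print(f())
bot.movel([x,y,150],max_speed=60)
xs,ys=553.8,27.5
bot.move_ptp([xs,ys,140],[np.pi,0,0.19])
bot.movel([xs,ys,108],max_speed=60); bot.dwell(.2)
s=bot.get_state();print(f())
im=imaging.capture('side');u=proj('side',s['tcp_pos']);print(u)
c=lambda a,b:cv2.resize(im[b-40:b+40,a-40:a+40],(400,400),interpolation=cv2.INTER_CUBIC)
cv2.imwrite('pics/near3.png',np.hstack([c(290,166),c(int(u[0]),int(u[1]))]))
E
```

```text
True (8.54, array([595.83, 247.83,  96.06]), array([-0.3, -0.8,  4.4]))
(8.74, array([595.83, 247.84,  96.07]), array([-0.2,  0. ,  4.7]))
(15.53, array([554.15,  27.49, 108.42]), array([ 0.2, -1.1, -0.2]))
[347.78457225 242.44227623]
```

View pics/near3.png

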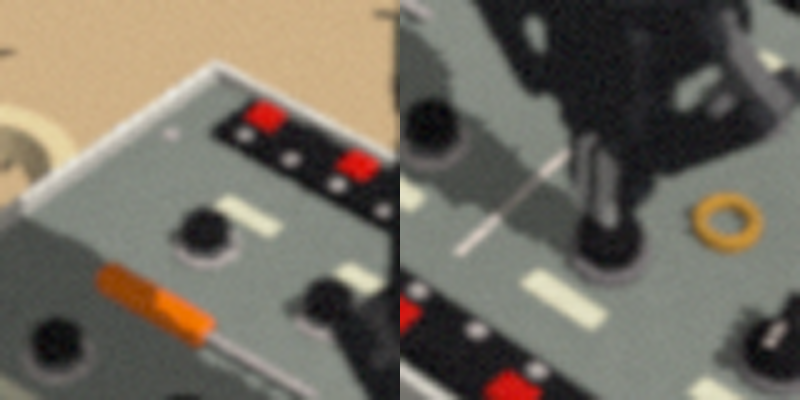

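The left crop shows the tripped button seated low in its collar at (205,230), with no stem visible. The right crop shows the fingertips at (600,215) over the start button, centred near (608,237), clear of the nut. Now I'll press start.

```bash
python3 - <<'E'
from h import *
from bench import bot
x,y=554.3,27.0
f=lambda:(lambda s:(round(s['t'],2),s['tcp_pos'].round(2),s['contact_force'].round(1)))(bot.get_state())
bot.movel([x,y,100],max_speed=40);print(f())
print(bot.movel([x,y,89.5],max_speed=8,threshold=9),f())
bot.dwell(.3);print(f())
if bot.get_state()['tcp_pos'][2]>91.8:
    print(bot.movel([x,y,89.5],max_speed=5,threshold=8),f()); bot.dwell(.3);print(f())
E
```

```text
(15.93, array([553.92,  27.  ,  99.53]), array([0.1, 0. , 0.2]))
True (17.01, array([554.32,  27.  ,  91.05]), array([-1.1,  0. ,  4.1]))
(17.31, array([554.35,  27.  ,  91.06]), array([-1.3, -0.4,  5.7]))
```

Start went fully down, 5 mm to z = 91. Next I'll release it, withdraw and check.

```bash
python3 - <<'E'
from h import *
from bench import bot
bot.movel([554.3,27,150],max_speed=50)
bot.movel([554.3,27,220],max_speed=120)
bot.move_j([-1.293,0.326,-0.193,1.052,0,1.437])
bot.dwell(.3);s=bot.get_state();print(s['t'],s['tcp_pos'],s['contact_force'])
o=[]
for n,(a,b,c,d) in (('top',(210,140,450,340)),('side',(150,120,490,320))):
    im=imaging.capture(n);cv2.imwrite(f'pics/{n}4.png',im);df=cv2.absdiff(im,cv2.imread(f'pics/{n}0.png'))
    o.append(cv2.resize(im[b:d,a:c],(390,300))); 
    m=(cv2.GaussianBlur(df,(5,5),0).max(2)>25).astype(np.uint8)
    _,_,st,ce=cv2.connectedComponentsWithStats(m)
    for i in range(1,len(ce)):
        if st[i][4]>3: print(n,ce[i].round(),st[i])
cv2.imwrite('pics/end.png',np.hstack(o))
E
```

```text
21.925 [ 220.59660494 -503.6004699   231.25191215] [ 0.8093671  -0.41218708  0.27906979]
top [270. 224.] [268 222   4   5  13]
top [520. 395.] [510 390  22  10 164]
top [501. 395.] [499 393   5   5  16]
side [289. 169.] [280 162  17  15 166]
side [ 47. 307.] [ 46 306   3   3   5]
```

View pics/end.png

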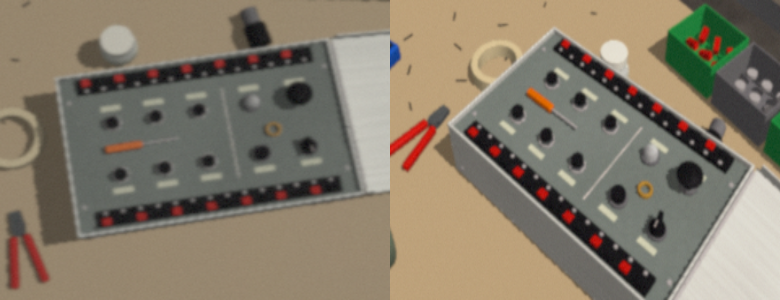

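The pictures show only the pressed breaker changed; the other differences are the gripper's own outline. Everything else is where it was.

```bash
python3 -c "
from bench import bot
bot.sign_off()"
```

```text
the job is handed in; nothing more can be done
```

The tripped breaker is reset, the start button was pressed and released, and the job is handed in. It took about 22 s of the 42 s allowed; sign-off gives no verdict.

- **Breaker:** the tripped one was far-left, at about (596, 248). With shut fingertips I met it near z = 109 mm and pressed until the height stopped at 96.1 mm, its expected home height. A second light push moved it no further, and its stem no longer shows in the side view.
- **Start button:** pressed at about (554, 27) down to z = 91.06 mm, essentially its full 5 mm travel, and held for 0.3 s. Then I released it and withdrew to the start pose.
- **Forces:** the printed readings stayed under 6 N. Each press stopped on a force change of 9 N or less.
- **Last check:** before-and-after pictures differ in the box area only at the reset breaker and its shadow. The few other changed pixels are the arm itself, and all the loose things are where they were. Start coming up again was judged from these pictures only.
- **Disagreement:** the two cameras differed by about 4 to 5 mm in y on most button positions. I used the mean and confirmed the alignment in close-up side views before pressing; the arm hid the top view over the breaker, and I took none over start.

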